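# Sweep the loose spindle nuts off the grinding block into the catch tray

## Task

Sweep the three hexagon nuts off the rubber-topped work block into the steel tray beside it, pushing them along the block with the fingers and over its edge; do not pick them up. Leave the round tin and the round collar standing where they are on the block, and leave everything else on the bench undisturbed.

Things in the scene. Friction and masses are not known exactly. Their poses are not given: they have to be found in the camera images.
- block: fixed work block of dark wood with a black rubber top, 250 mm (x) by 300 mm (y), 50 mm high, with plain edges and no rim; origin at the centre of its underside, on the table
- tray: fixed open steel tray on the table, 240 mm (x) by 120 mm (y), 40 mm high, walls 4 mm, so its rim is 10 mm below the block's top; it stands along one of the block's two 300-mm-apart ends (the block's +y or -y end, 1 mm gap), turned like the block; the stone case stands along the other end. Origin at the centre of its underside, inner floor about 4 mm above it
- stone_case: fixed shut wooden case of the tray's footprint, 240 by 120 mm, 40 mm high, along the end of the block opposite the tray; origin at the centre of its underside
- nut_a: plain steel hexagon nut, 36 mm across flats, 42 mm across corners, 18 mm high, with a 24 mm hole, about 0.11 kg, lying flat on the block; origin at the middle of the nut (9 mm above what it lies on), z along the hole's axis; turned any way; it lies near the block's -x side (75 to 95 mm from the block's centre line), anywhere along y
- nut_b: plain steel hexagon nut, 36 mm across flats, 42 mm across corners, 18 mm high, with a 24 mm hole, about 0.11 kg, lying flat on the block; origin at the middle of the nut (9 mm above what it lies on), z along the hole's axis; turned any way; it lies near the block's +x side (75 to 95 mm from the block's centre line), anywhere along y
- nut_c: plain steel hexagon nut, 36 mm across flats, 42 mm across corners, 18 mm high, with a 24 mm hole, about 0.11 kg, lying flat on the block; origin at the middle of the nut (9 mm above what it lies on), z along the hole's axis; turned any way; it lies on the block's centre line (x near 0), in one row along y with the tin and the collar, in any order, about 80 mm apart
- tin: round aluminium tin with a paper top, 44 mm across, 37 mm high, standing loose on the block; origin at the centre of its underside, z up
- collar: round plain steel spindle collar (not a nut), 44 mm across, 25 mm bore, 45 mm high, standing loose on the block; origin at the centre of its underside, z up
- wrench: wrench lying along x on the table beyond the block's left (+y) end, past the tray or case; origin near the middle of its underside
- brush: brush lying along x on the table beyond the block's right (-y) end, past the tray or case; origin near the middle of its underside
There are look-alikes about, which are no part of the job. What is shaped like the nut_b but green, purple or turquoise is not meant.

How it is judged:
At the end, for the whole second after the job is handed in: All three nuts lie at rest inside the tray (their middles within its walls and less than 45 mm above the table); the tin and the collar stand upright within 20 mm of where they began; the other loose things are within 30 mm of where they began (x of nut_a in the frame of tray between -0.116 and 0.116 m and y of nut_a in the frame of tray between -0.056 and 0.056 m and z of each of nut_a, nut_b, nut_c in the frame of tray below 0.045 m and linear speed of each of nut_a, nut_b, nut_c below 0.02 m/s and x of nut_b in the frame of tray between -0.116 and 0.116 m and y of nut_b in the frame of tray between -0.056 and 0.056 m and x of nut_c in the frame of tray between -0.116 and 0.116 m and y of nut_c in the frame of tray between -0.056 and 0.056 m and distance of each of tin, collar from where it was at the start of the episode below 0.02 m and distance of each of wrench, brush from where it was at the start of the episode below 0.03 m and angle between each of tin, collar's own z axis and vertical below 0.15 rad); the robot touches nothing.
It fails at once if a nut is lifted 20 mm or more off the block (height (world z) of any of nut_a, nut_b, nut_c above 0.079 m).
It fails at once if the tin or the collar is shifted by more than 20 mm or tipped (distance of any of tin, collar from where it was at the start of the episode above 0.02 m or angle between any of tin, collar's own z axis and vertical above 0.5 rad).
It fails at once if another loose thing on the bench is shifted by more than 30 mm (distance of any of wrench, brush from where it was at the start of the episode above 0.03 m).
It also fails if it takes over 72 s, if anything falls off the work surface, if the arm or the gripper's body presses on something with over 40 N, if the wrist force passes 120 N, or if a joint passes its speed limit or range.

## Robot

A 6-joint arm with a two-finger parallel gripper is mounted at the origin on the work surface. World frame = base frame: x ahead of the robot, y to its left, z up, the work surface at z = 0. Lengths are in m, angles in rad, forces in N, time in s.
With the tool pointing down it reaches from about 0.35 to 0.775 m from the base axis. Payload 7.3 kg.
Tool frame: the origin (TCP) lies on the centre line of the jaws, within the pads' length; the fingertips stand 19 mm ahead of it and the grasp point (between the pads) is the TCP; z points along the fingers, y is the direction in which the jaws open and shut (so a half turn about z gives the same grasp; the last joint's range is limited). The gripper opens to 92 mm and grips with 3 to 60 N. Pads are 19 mm wide; open, the fingers measure 130 mm over their backs; the gripper's body (75 mm by 190 mm) begins 47 mm behind the grasp point.
Start: joints at [-0.146, 0.342, 1.524, -0, 1.275, -0.146], TCP at [0.525, 0, 0.246] pointing down, gripper open.
Joint ranges: [-2.53, 2.53], [-0.77, 2.02], [0.04, 2.7], [-1, 4.14], [0.28, 2.66], [-3.11, 3.11]. Speed limits (rad/s): [2.57, 2.57, 3.14, 3.14, 3.14, 3.14].

## Interface

Orientations are given as a rotation vector (axis times angle).
In Python, from station import status, eyes, env gives the robot as it stands.
- The arm moves only by the tool drive_tool, never from a script. Its argument "increments" is a list that holds one entry, the list of rows, each a list of 7 numbers: the turn, a rotation vector about the world's x, y, z in degrees, then the shift along the world's x, y, z in mm, then the opening, from 0 (shut) to 1 (fully open). In form: [[[rx, ry, rz, dx, dy, dz, gripper], ...]]. A call has 1 to 20 rows; each row is the pose to reach, as a shift and turn from the pose commanded when the call began; what a row does not reach only later rows make up. A row lasts 1/12 s, in which the tool goes at most 41.7 mm and 7.16 degrees, less where a joint would pass 70% of its speed; a pose out of reach is approached as far as the arm can. A call with a gripper value outside its range is refused whole. The fingers move at their own pace and stop on an object; the grip force is fixed at half the most. Time passes only in rows, so rows that repeat a pose let the fingers close. It gives the time, the measured TCP pose, the force and the opening at its end, in the units of the state.
- status.read_state(): the state, without advancing time (a new reading comes with each control period).
- eyes.camera(name): name is "scene" or "side" or "wrist"; returns a dict with "pixels" (400x640x3 uint8, red, green, blue), "depth" (400x640 float32, m along the optical axis (not along the pixel's ray), 0 where there is no reading), "fx", "fy", "cx", "cy" (pixels), "origin" and "rotation" of the camera in the world; the wrist camera has in their place "tool_from_camera" (4x4, takes a point from camera to tool coordinates, whose origin is the TCP and whose axes are the flange's). Camera axes: x right, y up, looking along -z (the intrinsics and any distortion apply to the point x, -y, -z); pixel columns grow to the right and rows downward; lengths in m; the calibration is good to about 2 mm. A picture is of the moment at which its call begins: read the wrist's pose just before it.
- env.finish_job(): hands the job in, once; it reports no verdict.
The state is a dict: "clock": time; "joint_positions": joint angles; "joint_velocities": joint speeds; "joint_torque": joint torques, N m; "position": TCP position; "eef_rot": TCP orientation; "ft_force": force on the tool from outside, world axes, zero at the start; "wrist_torque": the same for the moment, N m; "finger_gap": finger opening in m.
Only numpy, scipy, OpenCV 4.12 (cv2) and the standard library are available. Lean on these libraries where they do the work, as an engineer would, in place of code of your own. Each camera call takes 0.05 s, during which the arm holds its last target.

## Working session

There is one attempt and no reset: what is moved stays moved. The work goes in short steps, Python scripts to look and compute and a tool call to move; the robot and the scene stay as the last step left them, time stands still between calls to the robot, and variables do not carry over. Pictures are saved under pics/ and viewed, and the job is handed in when it is done.

Besides the shell and the picture viewer there is one more tool, called as name([rows], argument=value, ...), one row to a line, values as JSON. drive_tool: Moves the arm, as the interface text tells. Its arguments: {"type":"object","properties":{"increments":{"type":"array"}},"required":["increments"]}

```bash
mkdir -p pics
cat > h.py <<'E'
import numpy as np,cv2
from station import status,eyes,env
def ray(c,u,v,z):
    d=np.array([(u-c['cx'])/c['fx'],-(v-c['cy'])/c['fy'],-1.0]); R=np.array(c['rotation']); o=np.array(c['origin'])
    if R.shape!=(3,3):
        R=cv2.Rodrigues(R.astype(float))[0]
    w=R@d; return o+w*(z-o[2])/w[2]
E
python3 - <<'E'
from h import *
print(status.read_state())
for n in ("scene","side"):
    c=eyes.camera(n); cv2.imwrite(f"pics/{n}0.png",c['pixels'][:,:,::-1]); print(n,{k:v for k,v in c.items() if k not in('pixels','depth')})
    np.savez(f"{n}0.npz",**c)
E
```

```text
{'clock': 0.0, 'joint_positions': array([-1.45957515e-01,  3.42726013e-01,  1.52496900e+00,  2.30000817e-06,
        1.27538633e+00, -1.46028600e-01]), 'joint_velocities': array([-0.00077764,  0.00150332, -0.00031362, -0.00198271, -0.00060852,
        0.00049584]), 'joint_torque': array([ 7.61924657e-04, -4.31245601e+01, -2.44219762e+01,  7.17750052e-02,
        5.59406646e-02, -1.04314388e-04]), 'position': array([5.24646894e-01, 9.71356815e-05, 2.45059984e-01]), 'eef_rot': array([-2.22051743e+00, -2.22067379e+00,  1.39208569e-03]), 'ft_force': array([ 0.45805489, -0.6052379 , -0.1693075 ]), 'wrist_torque': array([-0.02804561,  0.00765024,  0.01278516]), 'finger_gap': 0.09218048116923636}
scene {'fx': 502.6547270341417, 'fy': 502.6547270341417, 'cx': 328.15590750342835, 'cy': 209.98153603236707, 'origin': array([ 1.02781209, -0.81976812,  0.87919701]), 'rotation': array([0.83383353, 0.23763788, 0.48810175])}
side {'fx': 428.88358011569113, 'fy': 428.88358011569113, 'cx': 319.073826276494, 'cy': 199.01955234100097, 'origin': array([ 0.07074132, -0.74454351,  0.78121957]), 'rotation': array([ 0.87336232, -0.24736739, -0.55744883])}
```

View pics/scene0.png

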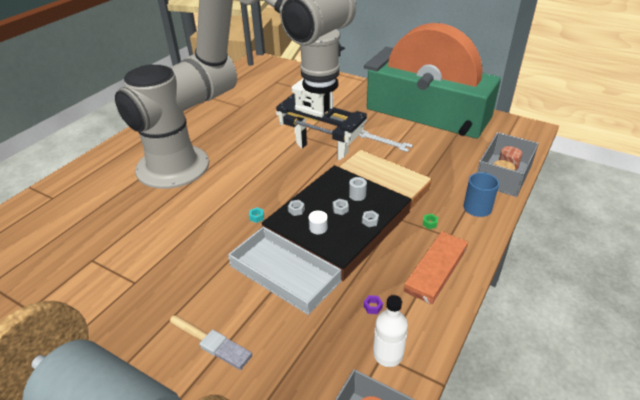

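View pics/side0.png

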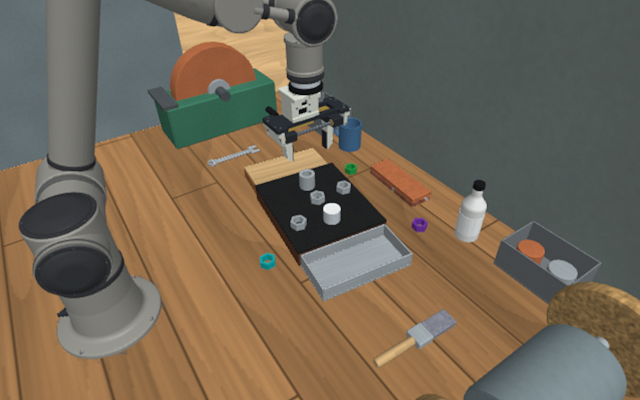

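Scene view: the tray is at the −y end (285,270) and the case at +y. The grey nuts are a (296,208), c (340,206) and b (370,218). The tin is at (318,222) and the collar at (358,188). The turquoise (257,215), green (430,221) and purple (373,304) nuts are look-alikes off the block. Next I'll measure and enlarge.

```bash
cat > meas.py <<'E'
from h import *
import sys
def load(n):
    return dict(np.load(f"{n}.npz"))
def run(tag):
  for n in("scene","side"):
    c=load(n+tag); im=c['pixels']; g=im.max(2)
    blk=(g<55).astype(np.uint8)
    k,l,s,ce=cv2.connectedComponentsWithStats(blk)
    # component on block
    b0=(330,235) if n=="scene" else (300,240)
    # black top comp: largest comp whose centroid on block
    P=np.array([[u,v] for u,v in ce]); 
    idx=min([i for i in range(1,k) if s[i,4]>1500],key=lambda i:np.hypot(*(ce[i]-((338,215) if n=="scene" else (320,205)))))
    m=(l==idx).astype(np.uint8)
    cn=max(cv2.findContours(m,cv2.RETR_EXTERNAL,cv2.CHAIN_APPROX_NONE)[0],key=cv2.contourArea)
    hull=cv2.convexHull(cn); 
    xy=np.array([ray(c,u,v,.05)[:2] for u,v in hull[:,0]],np.float32)
    r=cv2.minAreaRect(xy); print(n,"block rect",r, cv2.boxPoints(r).round(4).tolist())
    fill=np.zeros_like(m); cv2.fillConvexPoly(fill,hull,1)
    obj=((g>75)&(fill==1)).astype(np.uint8)
    k,l,s,ce=cv2.connectedComponentsWithStats(obj)
    for i in range(1,k):
        if s[i,4]>40:
            print(n,ce[i].round(1),s[i].tolist(),"z.059",ray(c,*ce[i],.059)[:2].round(4),"z.07",ray(c,*ce[i],.07)[:2].round(4))
    x,y,w,h=cv2.boundingRect(hull); crop=im[y-15:y+h+60,x-40:x+w+25]
    cv2.imwrite(f"pics/crop_{n}{tag}.png",cv2.resize(crop,None,fx=3,fy=3,interpolation=cv2.INTER_CUBIC)[:600,:800,::-1]); print(x-40,y-15)
if __name__=="__main__": run(sys.argv[1])
E
python3 meas.py 0
```

```text
scene block rect ((0.5607032775878906, 0.011871084570884705), (0.2992245852947235, 0.2516380250453949), 82.83032989501953) [[0.4171999990940094, -0.120899997651577], [0.6668999791145325, -0.15230000019073486], [0.704200029373169, 0.1446000039577484], [0.4544999897480011, 0.17599999904632568]]
scene [357.2 188.3] [349, 176, 18, 25, 390] z.059 [0.5647 0.1072] z.07 [0.5709 0.0948]
scene [295.8 207.2] [287, 199, 18, 17, 234] z.059 [ 0.4655 -0.0359] z.07 [ 0.4731 -0.0464]
scene [340.2 206.2] [332, 198, 17, 17, 231] z.059 [0.561 0.022] z.07 [0.5672 0.0108]
scene [317.7 221.7] [308, 210, 20, 25, 429] z.059 [ 0.5417 -0.0554] z.07 [ 0.5482 -0.0657]
scene [369.8 218.2] [362, 210, 17, 18, 245] z.059 [0.6462 0.0179] z.07 [0.6513 0.0067]
223 151
side block rect ((0.5469338893890381, 0.0026865750551223755), (0.3215446174144745, 0.2613714039325714), 82.72211456298828) [[0.3968999981880188, -0.14020000398159027], [0.6561999917030334, -0.17329999804496765], [0.6969000101089478, 0.14560000598430634], [0.4377000033855438, 0.17870000004768372]]
side [306.9 179.7] [299, 169, 16, 22, 301] z.059 [0.5814 0.1047] z.07 [0.5736 0.0918]
side [343.2 186.9] [336, 180, 15, 15, 177] z.059 [0.6457 0.0175] z.07 [0.6369 0.0058]
side [317.1 197.1] [310, 190, 15, 15, 185] z.059 [0.5611 0.0213] z.07 [0.5536 0.0096]
side [331.5 213.3] [323, 203, 18, 22, 358] z.059 [ 0.5543 -0.056 ] z.07 [ 0.547  -0.0665]
side [298.2 222.2] [290, 215, 17, 16, 218] z.059 [ 0.4656 -0.0361] z.07 [ 0.4596 -0.0469]
side [324.7 246.9] [299, 229, 71, 32, 256] z.059 [ 0.4711 -0.1467] z.07 [ 0.465  -0.1558]
215 148
```

View pics/crop_scene0.png

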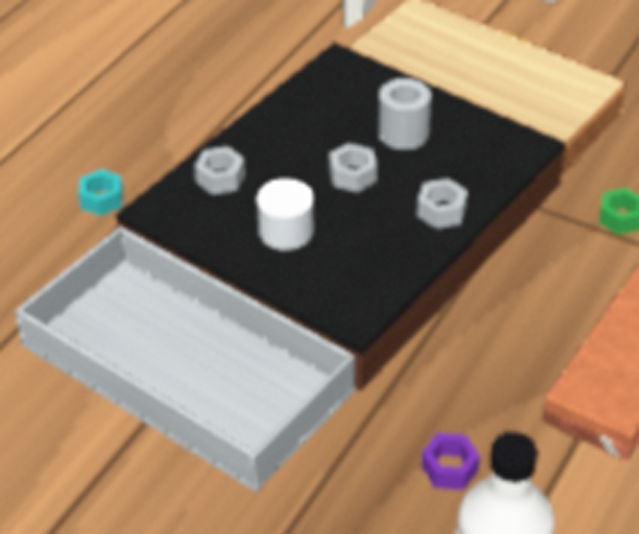

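Run:
```python
import numpy as np
th=np.radians(82.83-90);c,s=np.cos(th),np.sin(th);o=np.array([.5607,.0119])
R=np.array([[c,-s],[s,c]])
for n,p in dict(a=(.4656,-.036),b=(.646,.0177),c=(.561,.0217),collar=(.572,.0945),tin=(.5476,-.0645)).items(): print(n,(R.T@(np.array(p)-o)).round(4))
print(R, (o+R@[0,-.211]))
```

```text
a [-0.0884 -0.0594]
b [0.0839 0.0164]
c [-0.0009  0.0098]
collar [0.0009 0.0834]
tin [-0.0035 -0.0774]
[[ 0.99218019  0.12481375]
 [-0.12481375  0.99218019]] [ 0.5343643  -0.19745002]
```

The crop confirms three grey hexagon nuts on the block, the bored collar at the case end, and the white tin next to the tray. The block measures 299×252 mm, yawed −7.2°, and both views agree on the nuts. I'll sweep nut a first, with the fingers part-closed as a cradle.

drive_tool([
  [[0,0,-3,-20,3,-20,0.2],[0,0,-7.2,-54,7,-50,0.2],[0,0,-7.2,-54,7,-80,0.2],[0,0,-7.2,-54,7,-110,0.2],[0,0,-7.2,-54,7,-130,0.2],[0,0,-7.2,-54,7,-140,0.2],[0,0,-7.2,-54,7,-140,0.2],[0,0,-7.2,-54,7,-140,0.2]],
])

```text
clock: 0.77
position: [0.4708, 0.007, 0.1054]
eef_rot: [-2.356, -2.077, 0.001]
ft_force: [0.7, -0.5, 0.2]
finger_gap: 0.0429
```

```bash
cat > snap.py <<'E'
from h import *
import sys
t=sys.argv[1]
st=status.read_state(); print(st['clock'],st['position'].round(4),st['eef_rot'].round(3),st['finger_gap'],st['ft_force'].round(1))
p=[]
for n in("scene","side"):
    c=eyes.camera(n); np.savez(f"{n}{t}.npz",**c); im=c['pixels']
    p.append(cv2.resize(im[140:320,200:450],None,fx=1.6*2/2,fy=1.6,interpolation=cv2.INTER_CUBIC) if 0 else cv2.resize(im[140:320,205:430],None,fx=1.75,fy=1.75,interpolation=cv2.INTER_CUBIC))
cv2.imwrite(f"pics/s{t}.png",np.hstack(p)[:,:800,::-1])
E
python3 snap.py 1
```

```text
0.7667 [0.4708 0.007  0.1054] [-2.356e+00 -2.077e+00  1.000e-03] 0.04293405187269429 [ 0.7 -0.5  0.2]
```

View pics/s1.png

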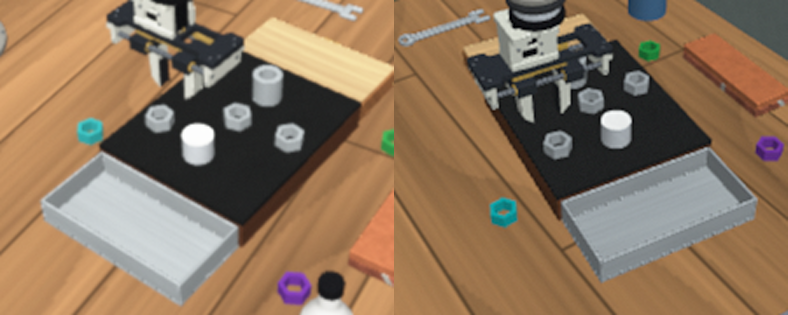

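The fingers hover behind nut a (left picture, nut at 160,118), aligned with the block. I'll lower them and push at about 90 mm/s.

drive_tool([
  [[0,0,0,0,0,-10,0.2],[0,0,0,0,0,-20,0.2],[0,0,0,0,0,-30,0.2],[0,0,0,0,0,-30,0.2],[0,0,0,-1,-8,-30,0.2],[0,0,0,-2,-16,-30,0.2],[0,0,0,-3,-24,-30,0.2],[0,0,0,-4,-32,-30,0.2],[0,0,0,-5,-40,-30,0.2],[0,0,0,-6,-48,-30,0.2],[0,0,0,-7,-56,-30,0.2],[0,0,0,-8,-64,-30,0.2],[0,0,0,-9,-72,-30,0.2],[0,0,0,-10,-80,-30,0.2]],
])

```text
clock: 2.03
position: [0.4609, -0.0738, 0.0757]
eef_rot: [-2.357, -2.077, 0.0]
ft_force: [0.0, 0.8, 0.4]
finger_gap: 0.0186
```

```bash
python3 snap.py 2
```

```text
2.0333 [ 0.4609 -0.0738  0.0757] [-2.357 -2.077  0.   ] 0.018551989874016465 [0.  0.8 0.4]
```

View pics/s2.png

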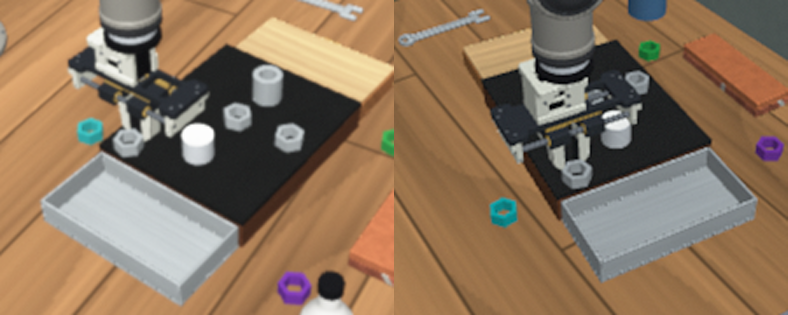

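Nut a (128,142 left picture) rides in front of the fingers, and the body clears the tin. I'll continue over the edge.

drive_tool([
  [[0,0,0,-1,-7,0,0.2],[0,0,0,-2,-14,0,0.2],[0,0,0,-2.6,-21,0,0.2],[0,0,0,-3.5,-28,0,0.2],[0,0,0,-4.4,-35,0,0.2],[0,0,0,-5,-42,0,0.2],[0,0,0,-6,-49,0,0.2],[0,0,0,-7,-56,0,0.2],[0,0,0,-8,-63,0,0.2],[0,0,0,-9,-70,0,0.2],[0,0,0,-9.6,-77,0,0.2],[0,0,0,-10.5,-84,0,0.2],[0,0,0,-10.5,-84,15,0.2],[0,0,0,-10.5,-84,50,0.2],[0,0,0,-10.5,-84,80,0.2],[0,0,0,-10.5,-84,80,0.2]],
])

```text
clock: 3.47
position: [0.4531, -0.1587, 0.1609]
eef_rot: [2.35, 2.072, 0.005]
ft_force: [0.4, -0.6, 0.4]
finger_gap: 0.0184
```

```bash
python3 snap.py 3
```

```text
3.4667 [ 0.4531 -0.1587  0.1609] [2.35  2.072 0.005] 0.01838416898069381 [ 0.4 -0.6  0.4]
```

View pics/s3.png

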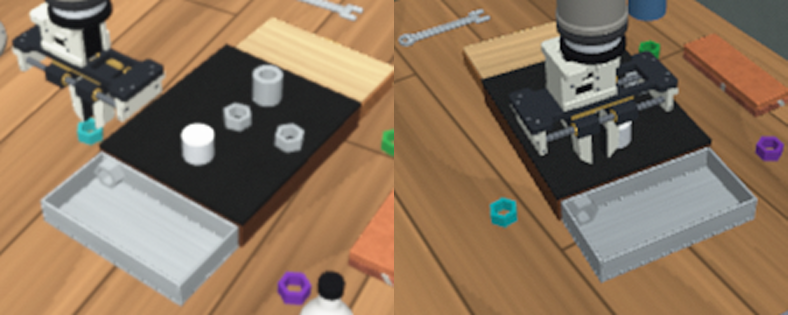

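Nut a is in the tray (left picture 108,173). Next is nut b.

drive_tool([
  [[0,0,0,20,22,0,0.2],[0,0,0,40,44,0,0.2],[0,0,0,60,65,0,0.2],[0,0,0,80,87,0,0.2],[0,0,0,100,109,0,0.2],[0,0,0,120,130,0,0.2],[0,0,0,140,152,0,0.2],[0,0,0,160,174,0,0.2],[0,0,0,180,195,0,0.2],[0,0,0,200,217,0,0.2],[0,0,0,201,217,-20,0.2],[0,0,0,201,217,-50,0.2],[0,0,0,201,217,-50,0.2],[0,0,0,201,217,-50,0.2]],
])

```text
clock: 4.73
position: [0.6496, 0.0599, 0.1027]
eef_rot: [-2.353, -2.075, 0.008]
ft_force: [-0.8, 0.6, 0.4]
finger_gap: 0.0185
```

```bash
python3 snap.py 4
```

```text
4.7333 [0.6496 0.0599 0.1027] [-2.353 -2.075  0.008] 0.018460754101189594 [-0.8  0.6  0.4]
```

View pics/s4.png

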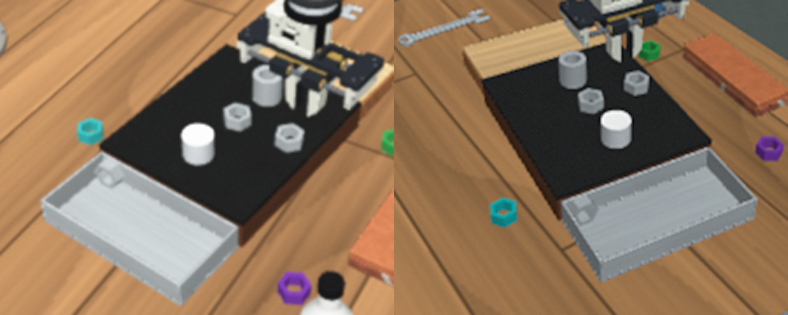

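The fingers are behind nut b (left 289,137), clear of the collar (267,86). I'll lower and push.

drive_tool([
  [[0,0,0,0,0,-10,0.2],[0,0,0,0,0,-20,0.2],[0,0,0,0,0,-28,0.2],[0,0,0,0,0,-28,0.2],[0,0,0,-1,-8,-28,0.2],[0,0,0,-2,-16,-28,0.2],[0,0,0,-3,-24,-28,0.2],[0,0,0,-4,-32,-28,0.2],[0,0,0,-5,-40,-28,0.2],[0,0,0,-6,-48,-28,0.2],[0,0,0,-7,-56,-28,0.2],[0,0,0,-8,-64,-28,0.2],[0,0,0,-9,-72,-28,0.2],[0,0,0,-10,-80,-28,0.2],[0,0,0,-11,-88,-28,0.2],[0,0,0,-12,-96,-28,0.2],[0,0,0,-13,-104,-28,0.2],[0,0,0,-14,-112,-28,0.2],[0,0,0,-15,-120,-28,0.2]],
])

```text
clock: 6.42
position: [0.6364, -0.0608, 0.0777]
eef_rot: [-2.357, -2.077, -0.0]
ft_force: [0.2, 0.7, 0.8]
finger_gap: 0.0181
```

```bash
python3 snap.py 5
```

```text
6.4167 [ 0.6364 -0.0608  0.0777] [-2.357 -2.077 -0.   ] 0.018106194138608155 [0.2 0.7 0.8]
```

View pics/s5.png

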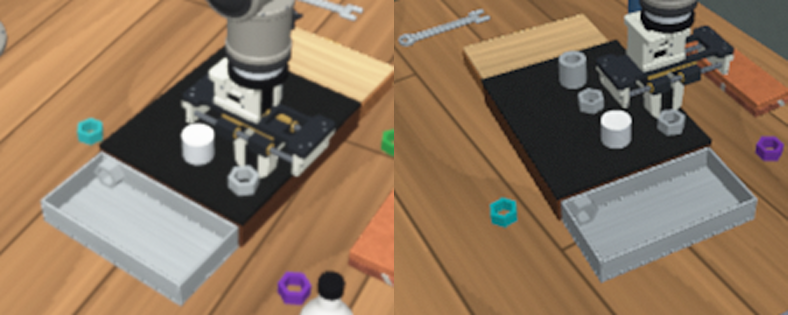

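Nut b is in the cradle (left 243,180) and the tin is untouched. On over the edge.

drive_tool([
  [[0,0,0,-1,-8,0,0.2],[0,0,0,-2,-16,0,0.2],[0,0,0,-3,-24,0,0.2],[0,0,0,-4,-32,0,0.2],[0,0,0,-5,-40,0,0.2],[0,0,0,-6,-48,0,0.2],[0,0,0,-7,-55,0,0.2],[0,0,0,-8,-62,0,0.2],[0,0,0,-8.6,-69,0,0.2],[0,0,0,-9.5,-76,0,0.2],[0,0,0,-10.4,-83,0,0.2],[0,0,0,-11,-90,0,0.2],[0,0,0,-12,-97,0,0.2],[0,0,0,-13,-104,0,0.2],[0,0,0,-14,-112,0,0.2],[0,0,0,-15,-119,0,0.2],[0,0,0,-15,-119,15,0.2],[0,0,0,-15,-119,50,0.2],[0,0,0,-15,-119,80,0.2],[0,0,0,-15,-119,80,0.2]],
])

```text
clock: 8.18
position: [0.6244, -0.1806, 0.1647]
eef_rot: [2.349, 2.07, 0.008]
ft_force: [1.1, -0.6, 0.4]
finger_gap: 0.0181
```

```bash
python3 snap.py 6; python3 meas.py 6 | grep -v rect
```

```text
8.1833 [ 0.6244 -0.1806  0.1647] [2.349 2.07  0.008] 0.018136800354448677 [ 1.1 -0.6  0.4]
scene [318.9 168.2] [304, 165, 30, 6, 82] z.059 [0.4311 0.1345] z.07 [0.4391 0.1217]
scene [304.  192.7] [286, 171, 41, 39, 696] z.059 [0.4525 0.0234] z.07 [0.4602 0.0121]
scene [315.9 176.7] [300, 171, 33, 10, 154] z.059 [0.4439 0.0974] z.07 [0.4517 0.0851]
scene [357.3 188. ] [349, 174, 19, 27, 400] z.059 [0.5643 0.1084] z.07 [0.5705 0.096 ]
scene [330.  191.1] [328, 184, 5, 15, 72] z.059 [0.5081 0.0621] z.07 [0.5151 0.0502]
scene [276.  205.6] [263, 195, 30, 26, 313] z.059 [ 0.4184 -0.0554] z.07 [ 0.4266 -0.0656]
scene [309.  220.1] [295, 203, 33, 38, 307] z.059 [ 0.5201 -0.0608] z.07 [ 0.5269 -0.071 ]
scene [338.4 208. ] [330, 203, 17, 12, 91] z.059 [0.5604 0.0139] z.07 [0.5666 0.0027]
scene [338.7 231.7] [318, 213, 50, 33, 552] z.059 [ 0.6033 -0.0613] z.07 [ 0.609  -0.0715]
222 150
side [306.9 179.7] [299, 169, 16, 22, 303] z.059 [0.5813 0.1046] z.07 [0.5735 0.0917]
side [355.7 190.6] [344, 176, 23, 26, 123] z.059 [ 0.6639 -0.0159] z.07 [ 0.6549 -0.027 ]
side [317.1 197.1] [310, 190, 15, 15, 185] z.059 [0.5611 0.0213] z.07 [0.5536 0.0096]
side [331.5 213.3] [323, 203, 18, 22, 359] z.059 [ 0.5544 -0.0561] z.07 [ 0.547  -0.0666]
side [324.8 246.9] [299, 229, 71, 32, 259] z.059 [ 0.4712 -0.1467] z.07 [ 0.4651 -0.1558]
215 148
```

View pics/s6.png

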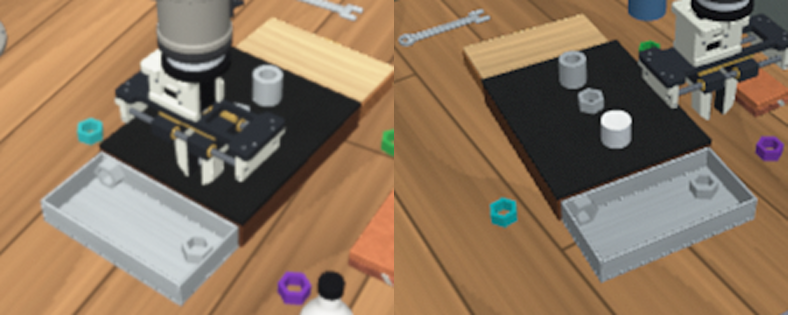

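Nut b lies flat in the tray (left 196,248; right 704,185). Side view shows tin, collar and nut c unmoved. Now I'll turn the gripper 90° and go to nut c's −x side.

drive_tool([
  [[0,0,7,-8,15,0,0.2],[0,0,14,-16,30,0,0.2],[0,0,21,-24,45,0,0.2],[0,0,28,-32,60,0,0.2],[0,0,35,-40,75,0,0.2],[0,0,42,-48,90,0,0.2],[0,0,49,-56,105,0,0.2],[0,0,56,-64,120,0,0.2],[0,0,63,-72,135,0,0.2],[0,0,70,-80,150,0,0.2],[0,0,77,-88,170,0,0.2],[0,0,84,-96,190,0,0.2],[0,0,90,-105,206,0,0.2],[0,0,90,-105,206,0,0.2],[0,0,90,-105,206,-20,0.2],[0,0,90,-105,206,-40,0.2],[0,0,90,-105,206,-40,0.2],[0,0,90,-105,206,-40,0.2]],
])

```text
clock: 9.78
position: [0.5158, 0.0265, 0.1165]
eef_rot: [-0.2, -3.132, -0.0]
ft_force: [0.2, -0.0, 0.1]
finger_gap: 0.0184
```

```bash
python3 snap.py 7
```

```text
9.7833 [0.5158 0.0265 0.1165] [-0.2   -3.132 -0.   ] 0.018391927337661 [ 0.2 -0.   0.1]
```

View pics/s7.png

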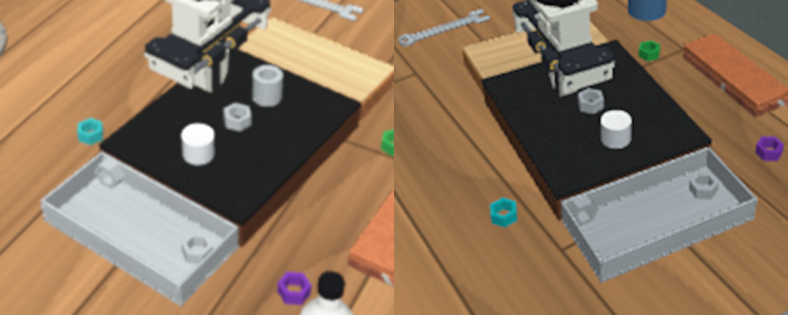

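The fingers are beside nut c, lined up with the block, with the collar to one side. I'll lower and push toward +x by about 77 mm.

drive_tool([
  [[0,0,0,0,0,-10,0.2],[0,0,0,0,0,-20,0.2],[0,0,0,0,0,-30,0.2],[0,0,0,0,0,-40,0.2],[0,0,0,0,0,-40,0.2],[0,0,0,7,-0.9,-40,0.2],[0,0,0,14,-1.7,-40,0.2],[0,0,0,21,-2.6,-40,0.2],[0,0,0,28,-3.5,-40,0.2],[0,0,0,35,-4.4,-40,0.2],[0,0,0,42,-5.2,-40,0.2],[0,0,0,49,-6.1,-40,0.2],[0,0,0,56,-7,-40,0.2],[0,0,0,63,-7.9,-40,0.2],[0,0,0,70,-8.8,-40,0.2],[0,0,0,76,-9.5,-40,0.2],[0,0,0,76,-9.5,-40,0.2]],
])

```text
clock: 11.3
position: [0.594, 0.0172, 0.0778]
eef_rot: [0.197, 3.134, -0.0]
ft_force: [0.3, -0.6, -0.5]
finger_gap: 0.0185
```

```bash
python3 snap.py 8;  python3 meas.py 8 | grep -v rect
```

```text
11.3 [0.594  0.0172 0.0778] [ 0.197  3.134 -0.   ] 0.018542030534194575 [ 0.3 -0.6 -0.5]
scene [347.7 177. ] [330, 165, 41, 28, 728] z.059 [0.5194 0.1379] z.07 [0.5262 0.1251]
scene [386.3 181. ] [367, 167, 42, 31, 466] z.059 [0.6177 0.1729] z.07 [0.6232 0.1596]
scene [346.7 207. ] [314, 184, 54, 41, 811] z.059 [0.5766 0.0275] z.07 [0.5826 0.0161]
scene [317.8 221.7] [308, 210, 20, 25, 428] z.059 [ 0.5417 -0.0554] z.07 [ 0.5482 -0.0656]
223 150
side [327.5 162.7] [312, 147, 40, 27, 388] z.059 [0.6786 0.142 ] z.07 [0.6694 0.1285]
side [295.5 170.6] [257, 149, 63, 42, 1006] z.059 [0.5783 0.1619] z.07 [0.5706 0.1481]
side [348.4 190.9] [323, 178, 62, 40, 569] z.059 [ 0.6466 -0.0055] z.07 [ 0.6379 -0.0167]
side [331.5 213.3] [323, 203, 18, 22, 359] z.059 [ 0.5544 -0.0561] z.07 [ 0.547  -0.0666]
side [324.7 246.9] [299, 229, 71, 32, 258] z.059 [ 0.4712 -0.1467] z.07 [ 0.4651 -0.1558]
215 131
```

View pics/s8.png

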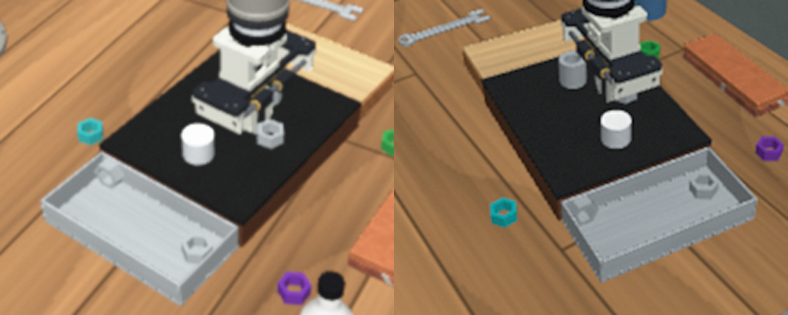

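Nut c is pushed across (left 270,133) and the tin is unmoved. I'll back off, rise and turn back, then measure c again.

drive_tool([
  [[0,0,0,-6,0.8,0,0.2],[0,0,0,-12,1.5,0,0.2],[0,0,0,-12,1.5,20,0.2],[0,0,0,-12,1.5,45,0.2],[0,0,0,-12,1.5,75,0.2],[0,0,-7,-8,5,85,0.2],[0,0,-14,0,8,85,0.2],[0,0,-21,5,12,85,0.2],[0,0,-28,10,18,85,0.2],[0,0,-35,15,24,85,0.2],[0,0,-42,20,30,85,0.2],[0,0,-49,25,36,85,0.2],[0,0,-56,30,38,85,0.2],[0,0,-63,33,38,85,0.2],[0,0,-70,33,38,85,0.2],[0,0,-77,33,38,85,0.2],[0,0,-84,33,38,85,0.2],[0,0,-90,33,38,85,0.2],[0,0,-90,33,38,85,0.2]],
])

```text
clock: 12.98
position: [0.6247, 0.0556, 0.1627]
eef_rot: [-2.36, -2.073, 0.001]
ft_force: [-0.3, -0.0, 0.4]
finger_gap: 0.0184
```

```bash
python3 snap.py 9;  python3 meas.py 9 | grep -v rect
```

```text
12.9833 [0.6247 0.0556 0.1627] [-2.360e+00 -2.073e+00  1.000e-03] 0.01842136364637992 [-0.3 -0.   0.4]
scene [357.2 188.3] [349, 176, 18, 25, 388] z.059 [0.5647 0.107 ] z.07 [0.5709 0.0945]
scene [358.7 215.8] [351, 208, 17, 17, 240] z.059 [0.6185 0.0125] z.07 [0.624  0.0013]
scene [317.7 221.7] [308, 210, 20, 25, 429] z.059 [ 0.5417 -0.0554] z.07 [ 0.5482 -0.0657]
222 151
side [306.9 179.6] [299, 168, 16, 23, 304] z.059 [0.5815 0.1051] z.07 [0.5738 0.0921]
side [336.5 191.4] [330, 185, 14, 14, 177] z.059 [0.6186 0.0116] z.07 [6.102e-01 1.000e-04]
side [331.5 213.3] [323, 203, 18, 22, 358] z.059 [ 0.5543 -0.056 ] z.07 [ 0.547  -0.0665]
side [324.6 247. ] [299, 229, 71, 32, 256] z.059 [ 0.4707 -0.1467] z.07 [ 0.4646 -0.1558]
215 148
```

View pics/s9.png

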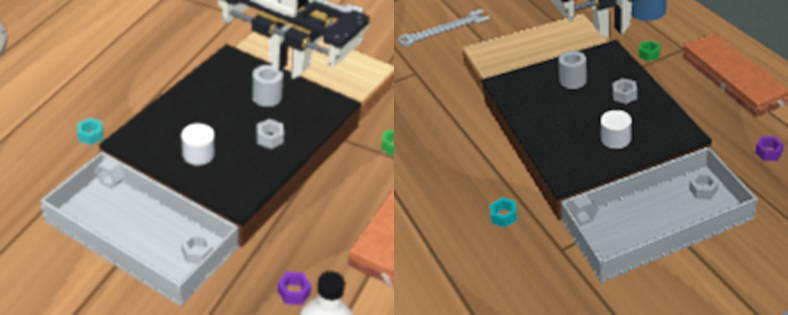

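c is at (0.6185, 0.012) by both views, which puts it at x≈57 mm on the block, clear of the tin's edge at about 18 mm. I'll lower behind it and push.

drive_tool([
  [[0,0,0,0,0,-25,0.14],[0,0,0,0,0,-50,0.14],[0,0,0,0,0,-70,0.14],[0,0,0,0,0,-86,0.14],[0,0,0,0,0,-86,0.14],[0,0,0,-1,-8,-86,0.14],[0,0,0,-2,-16,-86,0.14],[0,0,0,-3,-24,-86,0.14],[0,0,0,-4,-32,-86,0.14],[0,0,0,-5,-40,-86,0.14],[0,0,0,-6,-48,-86,0.14],[0,0,0,-7,-56,-86,0.14],[0,0,0,-8,-64,-86,0.14],[0,0,0,-9,-72,-86,0.14],[0,0,0,-10,-80,-86,0.14]],
])

```text
clock: 14.33
position: [0.6154, -0.0253, 0.0768]
eef_rot: [2.357, 2.077, 0.0]
ft_force: [0.2, 0.6, 0.6]
finger_gap: 0.0123
```

```bash
python3 snap.py 10;  python3 meas.py 10 | grep -v rect
```

```text
14.3333 [ 0.6154 -0.0253  0.0768] [2.357 2.077 0.   ] 0.012283515589667653 [0.2 0.6 0.6]
scene [353.  163.5] [340, 162, 26, 4, 71] z.059 [0.5025 0.2002] z.07 [0.5095 0.1865]
scene [377.7 180.2] [360, 163, 49, 35, 470] z.059 [0.5962 0.1645] z.07 [0.602  0.1513]
scene [339.4 183.6] [323, 164, 36, 35, 567] z.059 [0.5142 0.1017] z.07 [0.5211 0.0893]
scene [350.8 170.5] [338, 166, 27, 9, 116] z.059 [0.5129 0.1681] z.07 [0.5198 0.1548]
scene [317.2 193. ] [305, 185, 25, 15, 161] z.059 [0.4831 0.0389] z.07 [0.4904 0.0274]
scene [368.  197.9] [361, 193, 14, 11, 70] z.059 [0.6071 0.0855] z.07 [0.6127 0.0733]
scene [354.4 218.9] [332, 194, 62, 47, 881] z.059 [ 0.6143 -0.0027] z.07 [ 0.6199 -0.0136]
scene [317.7 221.7] [308, 210, 20, 25, 427] z.059 [ 0.5417 -0.0554] z.07 [ 0.5482 -0.0657]
222 147
side [330.6 192.9] [299, 173, 58, 41, 725] z.059 [0.6017 0.0155] z.07 [0.5936 0.004 ]
side [331.5 213.3] [323, 203, 18, 22, 358] z.059 [ 0.5543 -0.0562] z.07 [ 0.5469 -0.0666]
side [324.6 247. ] [299, 229, 71, 32, 255] z.059 [ 0.4709 -0.1467] z.07 [ 0.4648 -0.1558]
215 158
```

View pics/s10.png

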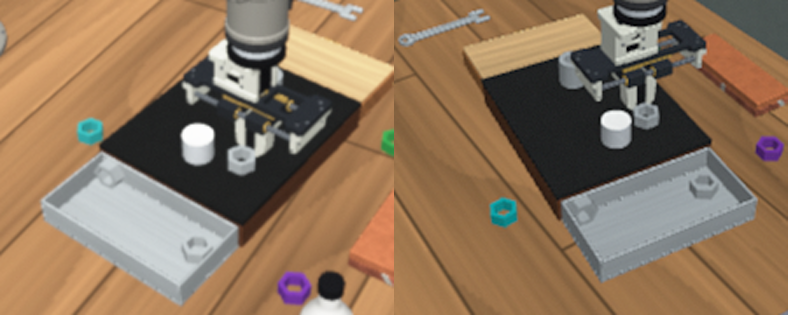

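Nut c (left 241,160) is in front of the fingers and alongside the tin, with clearance. Next: straight past the tin, then a slight drift toward the middle so it doesn't land on nut b.

drive_tool([
  [[0,0,0,-1,-8,0,0.14],[0,0,0,-2,-16,0,0.14],[0,0,0,-3,-24,0,0.14],[0,0,0,-4,-32,0,0.14],[0,0,0,-5,-40,0,0.14],[0,0,0,-6,-48,0,0.14],[0,0,0,-7,-56,0,0.14],[0,0,0,-8,-64,0,0.14],[0,0,0,-9,-72,0,0.14],[0,0,0,-10,-80,0,0.14],[0,0,0,-11,-88,0,0.14],[0,0,0,-14,-96,0,0.14],[0,0,0,-17,-104,0,0.14],[0,0,0,-20,-112,0,0.14],[0,0,0,-23,-120,0,0.14],[0,0,0,-26,-128,0,0.14],[0,0,0,-29,-136,0,0.14],[0,0,0,-32,-144,0,0.14],[0,0,0,-34,-150,0,0.14],[0,0,0,-34,-150,10,0.14]],
])

```text
clock: 16.1
position: [0.58, -0.1754, 0.0853]
eef_rot: [-2.356, -2.074, 0.003]
ft_force: [-0.2, 0.9, -0.7]
finger_gap: 0.0129
```

drive_tool([
  [[0,0,0,0,0,20,0.14],[0,0,0,0,0,50,0.14],[0,0,0,0,10,90,0.14],[0,0,0,0,30,120,0.14],[0,0,0,0,60,140,0.14],[0,0,0,0,90,150,0.14],[0,0,0,0,120,150,0.14],[0,0,0,0,150,150,0.14],[0,0,0,0,180,150,0.14],[0,0,0,0,200,150,0.14],[0,0,0,0,200,150,0.14],[0,0,0,0,200,150,0.14]],
])

```text
clock: 17.1
position: [0.5814, 0.0266, 0.2375]
eef_rot: [2.353, 2.08, 0.001]
ft_force: [0.9, 0.1, -0.2]
finger_gap: 0.0127
```

```bash
python3 snap.py 11;  python3 meas.py 11 | grep -v rect
```

```text
17.1 [0.5814 0.0266 0.2375] [2.353e+00 2.080e+00 1.000e-03] 0.01270321891611365 [ 0.9  0.1 -0.2]
scene [357.2 188.3] [349, 176, 18, 25, 390] z.059 [0.5647 0.1072] z.07 [0.5709 0.0948]
scene [317.7 221.7] [308, 210, 20, 25, 429] z.059 [ 0.5417 -0.0554] z.07 [ 0.5482 -0.0657]
223 151
side [306.9 179.7] [299, 169, 16, 22, 302] z.059 [0.5814 0.1046] z.07 [0.5736 0.0917]
side [331.5 213.3] [323, 203, 18, 22, 359] z.059 [ 0.5544 -0.0561] z.07 [ 0.547  -0.0666]
side [324.6 247. ] [299, 229, 71, 32, 256] z.059 [ 0.4708 -0.1467] z.07 [ 0.4647 -0.1558]
215 148
```

View pics/s11.png

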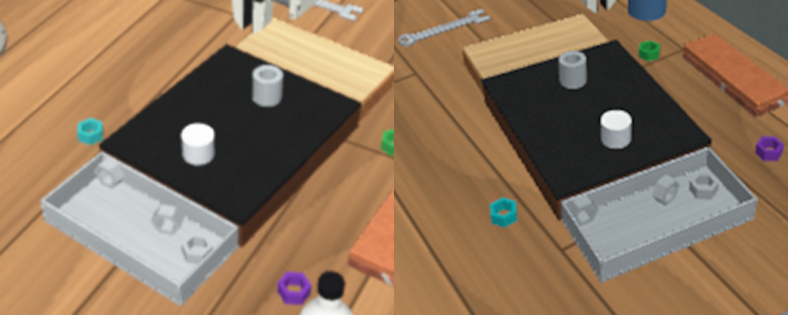

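All three nuts are in the tray: a (108,173), c (166,216) and b (196,248) in the left picture. a and c seem to be leaning on the block-side wall. I'll check heights with depth.

Run:
```python
from h import *
th=np.radians(-7.17);R2=np.array([[np.cos(th),-np.sin(th)],[np.sin(th),np.cos(th)]]);t=np.array([.5607,.0119])+R2@[0,-.211]
for n,pts in (("scene",dict(a=(267,239),c=(300,263),b=(317,282))),("side",dict(a=(314,259),c=(360,249),b=(382,246)))):
    c=dict(np.load(f"{n}11.npz")); D=c['depth'].astype(float); v,u=np.mgrid[:400,:640]
    P=np.stack([(u-c['cx'])/c['fx']*D,-(v-c['cy'])/c['fy']*D,-D],-1)@cv2.Rodrigues(c['rotation'])[0].T+c['origin']
    L=(P[...,:2]-t)@R2
    inside=(abs(L[...,0])<.112)&(abs(L[...,1])<.054)&(P[...,2]>.010)&(P[...,2]<.06)&(D>0)
    for k,(pu,pv) in pts.items():
        m=inside&(abs(u-pu)<13)&(abs(v-pv)<13)
        q=np.c_[L[m],P[m][:,2]]
        print(n,k,len(q),"min",q.min(0).round(3),"max",q.max(0).round(3),"med",np.median(q,0).round(3))
    im=c['pixels'][220:310,220:420] if n=="scene" else c['pixels'][220:300,290:420]
    cv2.imwrite(f"pics/tray_{n}.png",cv2.resize(im,None,fx=4,fy=4,interpolation=cv2.INTER_CUBIC)[:,:,::-1])
```

```text
scene a 121 min [-0.112  0.039  0.01 ] max [-0.076  0.054  0.044] med [-0.095  0.047  0.03 ]
scene c 204 min [0.002 0.014 0.01 ] max [0.064 0.048 0.043] med [0.026 0.03  0.03 ]
scene b 194 min [ 0.04  -0.022  0.01 ] max [0.112 0.042 0.039] med [0.081 0.021 0.021]
side a 104 min [-0.112  0.039  0.01 ] max [-0.079  0.053  0.04 ] med [-0.094  0.043  0.034]
side c 151 min [0.002 0.015 0.01 ] max [0.046 0.041 0.04 ] med [0.018 0.027 0.032]
side b 168 min [0.062 0.    0.01 ] max [0.112 0.053 0.033] med [0.083 0.022 0.018]
```

Run:
```python
from h import *
a=cv2.imread('pics/tray_scene.png');b=cv2.imread('pics/tray_side.png');w=cv2.resize(a,(600,270));v=cv2.resize(b,(520,320))
o=np.zeros((595,600,3),np.uint8);o[:270]=w;o[272:592,:520]=v;cv2.imwrite('pics/tray_both.png',o)
```

```text
(no output)
```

View pics/tray_both.png

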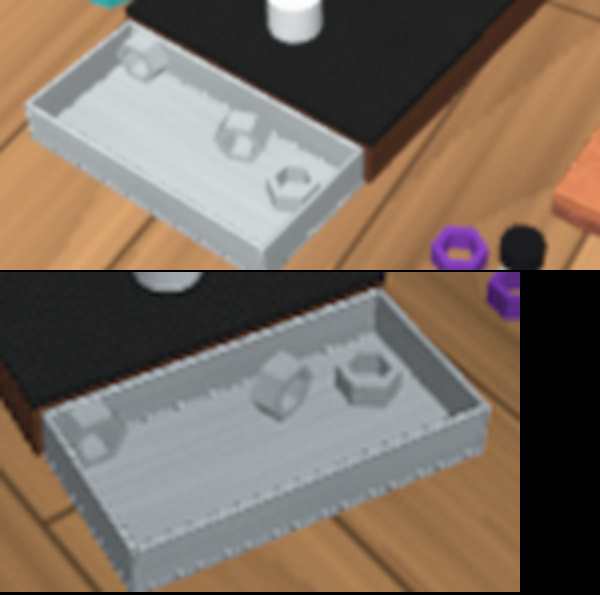

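a and c stand on edge on their flats, with tops at 40–44 mm (expected 4+36=40), so their middles are at about 22 mm and inside the walls. b lies flat. Last check: stillness, and wrench and brush unmoved.

Run:
```python
from h import *
for n in("scene","side"):
    c=eyes.camera(n); a=np.load(f"{n}11.npz")['pixels']; z=np.load(f"{n}0.npz")['pixels']; x=c['pixels'].astype(int)
    box={"scene":dict(brush=(310,370,165,255),wrench=(128,152,355,415),tray=(225,310,225,345)),"side":dict(brush=(305,370,370,460),wrench=(142,168,205,262),tray=(225,300,300,412))}[n]
    for k,(r0,r1,c0,c1) in box.items():
        s=np.s_[r0:r1,c0:c1]; print(n,k,"vs start",(abs(x[s]-z[s]).max(2)>25).sum(),"vs last",(abs(x[s]-a[s]).max(2)>25).sum())
```

```text
scene brush vs start 0 vs last 0
scene wrench vs start 644 vs last 77
scene tray vs start 302 vs last 0
side brush vs start 0 vs last 0
side wrench vs start 0 vs last 0
side tray vs start 268 vs last 0
```

Everything is at rest. The scene-view wrench difference comes from the gripper in that crop, and the side view shows no change. I'll hand in.

```bash
python3 -c "
from station import env;print(env.finish_job())"
```

```text
the job is handed in; nothing more can be done
None
```

All three nuts are in the tray, and I handed the job in at about 17 s on the robot's clock. The hand-in gives no verdict.

- **How they were swept:** I pushed nuts a and b straight along the block and over the −y edge. I pushed nut c sideways out of the row, then past the tin and over the edge.
- **Nuts:** b lies flat. a and c stand on edge, with their tops measured at about 40–44 mm, so their middles are at about 22 mm. All three are inside the walls, and nothing in the tray changed between the last two pictures.
- **Tin and collar:** both are within 1 mm of their starting positions in both views.
- **Brush and wrench:** the brush looks unchanged in both views, and the wrench in the side view. The scene-view wrench check disagreed (644 pixels changed). I put that down to the gripper being in that part of the picture, and I did not check it further.

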